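# Clamp the test-fixture lid with four wing screws, crisscross

## Robot

A 6-joint arm with a two-finger parallel gripper is mounted at the origin on the work surface. World frame = base frame: x ahead of the robot, y to its left, z up, the work surface at z = 0. Lengths are in m, angles in rad, forces in N, time in s.
With the tool pointing down it reaches from about 0.375 to 0.925 m from the base axis. Payload 5.7 kg.
Tool frame: the origin (TCP) lies midway between the tips of the shut fingers; the grasp point (between the pads) lies 19 mm behind it; z points along the fingers, y is the line along which they close (so a half turn about z gives the same grasp; the last joint's range is limited). The gripper opens to 88 mm and grips with 3 to 60 N. Pads are 20 mm wide; open, the fingers measure 115 mm over their backs; the gripper's body (75 mm by 178 mm) begins 61 mm behind the grasp point.
Start: joints at [-1.368, 0.359, 1.51, -0, 1.272, -0.115], TCP at [0.187, -0.57, 0.223] pointing down, gripper open.
Joint ranges: [-2.97, 2.97], [-1.01, 2.36], [0.21, 2.38], [-0.96, 4.11], [0.2, 2.71], [-2.98, 2.98]. Speed limits (rad/s): [2.39, 2.39, 3.14, 3.14, 3.14, 3.14].

## Interface

Orientations are given as a unit quaternion [x, y, z, w].
In Python, from bench import move_ptp, servo_line, goto_joints, move_gripper, sleep, inverse_kinematics, capture, PlanningError, close_job, spot_in, silhouettes, current_clock, current_joint_pos, current_qvel, current_joint_torque, current_position, current_orientation, current_force, current_torque, current_finger_gap, current_grip_force gives the robot as it stands. Calls block until the motion is done:
- move_ptp(position, orientation): joint-space move of the TCP to a pose.
- servo_line(position, orientation=None, rate=0.15, contact_N=None): straight line of the TCP; orientation=None keeps the orientation; rate is the mean speed in m/s. With contact_N (N) it stops when the force on the tool has changed by that much, and returns True; else False.
- goto_joints(angles): joint-space move.
- move_gripper(opening): finger opening in m; the grip force is fixed at half the most; returns when the fingers have stopped.
- sleep(seconds).
- inverse_kinematics(position, orientation): joint angles nearest the present ones, or None.
- capture(name): name is "scene" or "side" or "wrist"; returns a dict with "image" (420x560x3 uint8, blue, green, red), "range_z" (420x560 float32, m along the optical axis (not along the pixel's ray), 0 where there is no reading), "intrinsics" (3x3 intrinsics, pixels), "R" (3x3) and "t" (3): a world point X has camera coordinates R X + t. Camera axes: x right, y down, z forward; pixel columns grow to the right and rows downward; lengths in m; the calibration is good to about 2 mm. A picture is of the moment at which its call begins.
A pose or a line that the arm cannot do raises PlanningError and nothing moves.
- close_job(): hands the job in; it is judged then, once.
Trained networks look in the newest picture that a camera, given by its name, has taken for a name from the list of things; names that differ only in an ending like _2 or _b are one class to them, and where a whole thing is asked for, a point or a joint stands for the part that bears it (a point fixed in the world has none). Each returns a list of dicts, best first, with "conf" (0 to 1); they miss things now and then, are a little off and sometimes report something else, mostly with a low value. They report only what shows in the picture. A call takes as long as a camera call.
- spot_in(camera, query): "xy" ([column, row] in pixels, amid what is visible of it).
- silhouettes(camera, query): "region" (420x560 bool, what is visible of it) and "xy" ([column, row] in pixels, amid what is visible of it).
Readings, each from a call of its own:
- current_clock(): time.
- current_joint_pos(): joint angles.
- current_qvel(): joint speeds.
- current_joint_torque(): joint torques, N m.
- current_position(): TCP position.
- current_orientation(): TCP orientation.
- current_force(): force on the tool from outside, world axes, zero at the start.
- current_torque(): the same for the moment, N m.
- current_finger_gap(): finger opening in m.
- current_grip_force(): force on a finger pad.
Only numpy, scipy, OpenCV 4.12 (cv2) and the standard library are available. Lean on these libraries where they do the work, as an engineer would, in place of code of your own. Each camera call takes 0.05 s, during which the arm holds its last target. There are 200 camera calls.

## Task

Push the raised lid of the test fixture fully shut by its front tab, then tighten its four quarter-turn wing screws clockwise until each is hard against its stop. Tighten them evenly: in crisscross order (a screw, then the one diagonally opposite, then the other diagonal) and in two passes, taking all four to about half of their travel (an eighth of a turn) before turning any of them fully home in the same crisscross way. Leave the other things on the table where they are.

Things in the scene. Friction and masses are not known exactly. Their poses are not given: they have to be found in the camera images.
- fixture: Clamshell processor-test fixture, fixed to the table: grey base 190 x 190 mm, 30 mm high, with a green circuit board inside and a hinged aluminium lid. Origin at the centre of its underside on the table; +x points to the hinge (back) side, away from the robot at yaw 0, y to the left, z up. Its yaw varies by up to about 0.35 rad.
- lid (a joint): Angle of the hinged lid, rad: 0 = shut (flat on its stop, top face 57 mm above the table), grows as the front edge rises; starts at 0.45 to 0.85. The stiff hinge holds it where it is left; pushing the tab down takes 2 to 4 N. The lid is an aluminium plate 160 x 160 x 12 mm with a low finned pad (46 x 46 mm, rising 7 mm above its top face) in its middle.
- lid_hinge (a point): Point on the hinge line at the back, middle of the lid's width, at the level of the lid's underside; the hinge line runs along the fixture's y axis, 80 mm behind the fixture's centre.
- lid_tab (a point): Push point on the top face of the tab that sticks out at the middle of the lid's front edge (tab 60 mm wide, 34 mm long, 8 mm thick). In the lid's frame it lies 182 mm in front of the hinge line and 12 mm above the lid's underside; its axes turn with the lid.
- screw_fl (a joint): Turn of the front left wing screw, rad, growing clockwise seen from above: 0 = loosest, 1.57 (a quarter turn) = tight against a hard stop; it starts between 0 and 0.25, turns with slight friction (0.06 N m) and stays where it is left. At the stop its wing is parallel to the hinge line; at value q the wing is turned (1.57 - q) rad counter-clockwise from that.
- screw_fl_grip (a point): Grip point of the front left wing screw (the fixture's +y side, near the tab): a black upright bar 40 mm long, 12 thick, 34 high, on a steel collar 26 mm across, 6 high, standing on the lid. The point is on the screw's axis, 29 mm above the lid's top face, 11 below the bar's top; x runs along the bar. The screw does not sink as it turns. The four axes form a 116 mm square, centred on the lid.
- screw_fr (a joint): Turn of the front right wing screw, rad, growing clockwise seen from above: 0 = loosest, 1.57 (a quarter turn) = tight against a hard stop; it starts between 0 and 0.25, turns with slight friction (0.06 N m) and stays where it is left. At the stop its wing is parallel to the hinge line; at value q the wing is turned (1.57 - q) rad counter-clockwise from that.
- screw_fr_grip (a point): Grip point of the front right wing screw (the fixture's -y side, near the tab): a black upright bar 40 mm long, 12 thick, 34 high, on a steel collar 26 mm across, 6 high, standing on the lid. The point is on the screw's axis, 29 mm above the lid's top face, 11 below the bar's top; x runs along the bar. The screw does not sink as it turns. The four axes form a 116 mm square, centred on the lid.
- screw_bl (a joint): Turn of the back left wing screw, rad, growing clockwise seen from above: 0 = loosest, 1.57 (a quarter turn) = tight against a hard stop; it starts between 0 and 0.25, turns with slight friction (0.06 N m) and stays where it is left. At the stop its wing is parallel to the hinge line; at value q the wing is turned (1.57 - q) rad counter-clockwise from that.
- screw_bl_grip (a point): Grip point of the back left wing screw (the fixture's +y side, near the hinge): a black upright bar 40 mm long, 12 thick, 34 high, on a steel collar 26 mm across, 6 high, standing on the lid. The point is on the screw's axis, 29 mm above the lid's top face, 11 below the bar's top; x runs along the bar. The screw does not sink as it turns. The four axes form a 116 mm square, centred on the lid.
- screw_br (a joint): Turn of the back right wing screw, rad, growing clockwise seen from above: 0 = loosest, 1.57 (a quarter turn) = tight against a hard stop; it starts between 0 and 0.25, turns with slight friction (0.06 N m) and stays where it is left. At the stop its wing is parallel to the hinge line; at value q the wing is turned (1.57 - q) rad counter-clockwise from that.
- screw_br_grip (a point): Grip point of the back right wing screw (the fixture's -y side, near the hinge): a black upright bar 40 mm long, 12 thick, 34 high, on a steel collar 26 mm across, 6 high, standing on the lid. The point is on the screw's axis, 29 mm above the lid's top face, 11 below the bar's top; x runs along the bar. The screw does not sink as it turns. The four axes form a 116 mm square, centred on the lid.
- mouse_a: Bystander, to be left alone: black computer mouse, 108 x 58 mm, 29 mm high, right of the fixture. Origin at its underside.
- mouse_b: Bystander, to be left alone: black computer mouse at the back right. Origin at its underside.
- mouse_c: Bystander, to be left alone: grey computer mouse at the back left. Origin at its underside.
- screwdriver: Bystander, to be left alone: screwdriver lying to the left of the fixture. Origin at its underside.
- remote: Bystander, to be left alone: white remote control, 115 x 40 x 14 mm, front right. Origin at its underside.
- bottle: Bystander, to be left alone: drinks bottle, 64 mm across, 210 mm high, far right. Origin at its underside.
- parts_tray: Bystander, to be left alone: black divided tray, 120 x 170 mm, 30 mm high, far left. Origin at its underside.

How it is judged:
By the outcome, as a careful person would: the job done as asked, in the order asked, and still so for the second after the job is handed in, with the robot touching nothing.
It also fails if it takes over 72 s, if anything falls off the work surface, if the arm or the gripper's body presses on something with over 40 N, if the wrist force passes 120 N, or if a joint passes its speed limit or range.

## Working session

There is one attempt and no reset: what is moved stays moved. The work goes in short steps, each a Python script; the robot and the scene stay as the last script left them, time stands still between calls to the robot, and variables do not carry over. Pictures are saved under pics/ and viewed, at most 10 in all, crops included, and the job is handed in when it is done.

```bash
mkdir -p pics; ls
python3 - <<'E'
from bench import *
import cv2,numpy as np
for n in ["scene","side"]:
    c=capture(n); cv2.imwrite(f"pics/{n}0.png",c["image"]); np.savez(f"{n}0.npz",**c)
    print(n,c["intrinsics"].tolist(),(-c["R"].T@c["t"]).round(3))
    for q in ["fixture","lid_tab","lid_hinge","screw_fl_grip","screw_fr_grip","screw_bl_grip","screw_br_grip"]:
        for r in spot_in(n,q)[:2]:
            u,v=map(int,np.round(r["xy"])); z=c["range_z"][v,u]
            X=c["R"].T@(np.linalg.inv(c["intrinsics"])@[u,v,1]*z-c["t"])
            print(q,round(r["conf"],2),u,v,X.round(3))
print(current_clock(), current_orientation())
E
```

```text
pics
scene [[507.1931359137302, 0.0, 277.3335926532085], [0.0, 507.1931359137302, 217.01211936753398], [0.0, 0.0, 1.0]] [ 1.247 -0.797  1.339]
fixture 0.91 250 229 [ 0.583 -0.08   0.091]
lid_tab 0.64 252 218 [ 0.57  -0.054  0.111]
lid_tab 0.25 221 275 [ 0.597 -0.235  0.03 ]
lid_hinge 0.67 250 216 [ 0.558 -0.05   0.108]
screw_fl_grip 0.43 249 196 [ 0.519 -0.008  0.138]
screw_fr_grip 0.61 235 220 [ 0.556 -0.116  0.15 ]
screw_bl_grip 0.55 277 217 [0.608 0.024 0.072]
screw_br_grip 0.42 266 241 [ 0.654 -0.088  0.097]
side [[443.29597939367625, 0.0, 278.9402831103191], [0.0, 443.29597939367625, 208.51473036954397], [0.0, 0.0, 1.0]] [0.255 0.825 0.873]
fixture 0.91 313 212 [0.529 0.019 0.113]
fixture 0.67 320 199 [0.517 0.007 0.152]
lid_tab 0.56 310 196 [ 0.561 -0.041  0.11 ]
lid_tab 0.35 321 200 [0.514 0.007 0.149]
lid_hinge 0.93 310 198 [ 0.558 -0.035  0.109]
screw_fl_grip 0.51 322 200 [0.513 0.003 0.147]
screw_fr_grip 0.52 320 169 [ 0.558 -0.102  0.16 ]
screw_fr_grip 0.46 389 162 [ 0.425 -0.421  0.014]
screw_bl_grip 0.49 285 213 [0.6   0.036 0.098]
screw_br_grip 0.71 286 186 [ 0.646 -0.074  0.093]
0.8 [ 9.87400892e-01  1.58238667e-01  2.46927343e-06 -4.40409858e-05]
```

```bash
cat > fit.py <<'E'
import numpy as np
from scipy.optimize import least_squares
def cloud(c,lo,hi):
    v,u=np.mgrid[:420,:560]; z=c["range_z"].ravel()
    P=np.linalg.inv(c["intrinsics"])@np.vstack([u.ravel(),v.ravel(),np.ones(z.size)])*z
    X=(c["R"].T@(P-c["t"].reshape(3,1))).T
    return X[(z>0)&(X>lo).all(1)&(X<hi).all(1)]
def box(P,c,h):
    d=np.abs(P-c)-h
    return np.linalg.norm(np.maximum(d,0),axis=1)+np.minimum(d.max(1),0)
def res(p,X):
    x,y,w,a=p[:4]; q=p[4:]
    c,s=np.cos(w),np.sin(w)
    B=(X-[x,y,0])@np.array([[c,-s,0],[s,c,0],[0,0,1]])
    d=[box(B,[0,0,.015],[.095,.095,.015])]
    H=B-[.08,0,.045]; ca,sa=np.cos(a),np.sin(a)
    # lid-frame coords (x toward back), lid rises toward -x
    L=np.c_[ca*H[:,0]-sa*H[:,2], H[:,1], sa*H[:,0]+ca*H[:,2]]
    d+=[box(L,[-.08,0,.006],[.08,.08,.006]),box(L,[-.177,0,.008],[.017,.03,.004]),box(L,[-.08,0,.0155],[.023,.023,.0035])]
    for i,(sx,sy) in enumerate([(-1,1),(-1,-1),(1,1),(1,-1)]):
        S=L-[-.08+sx*.058,sy*.058,.012]
        t=np.pi/2+(np.pi/2-q[i]); cc,ss=np.cos(t),np.sin(t)
        S2=np.c_[cc*S[:,0]+ss*S[:,1],-ss*S[:,0]+cc*S[:,1],S[:,2]]
        d+=[box(S2,[0,0,.023],[.02,.006,.017]),box(S2,[0,0,.003],[.012,.012,.003])]
    return np.min(np.abs(d),axis=0)
def fit(X,p0,trim=.02):
    for t in (.05,trim,.01):
        Y=X[res(p0,X)<t]
        p0=least_squares(lambda p:res(p,Y),p0,loss="soft_l1",f_scale=.002).x
    return p0,np.median(res(p0,Y)),len(Y)
E
python3 - <<'E'
import numpy as np; from fit import *
cs=[np.load(f"{n}0.npz") for n in ("scene","side")]
Xs=[cloud(c,[.42,-.25,.02],[.76,.16,.25]) for c in cs]
for X in Xs+[np.vstack(Xs)]:
    r=fit(X,np.array([.60,-.03,.33,.55,.1,.1,.1,.1])); print(r[0].round(4),r[1:],len(X))
E
```

```text
[ 0.5514 -0.0534  0.3039  0.5763  0.2139  0.1483  0.1295  0.1679] (np.float64(0.0017991156507692133), 3466) 3990
[ 0.5516 -0.0501  0.3022  0.5774  0.194   0.1391  0.153   0.1869] (np.float64(0.0011662068806999916), 4415) 4829
[ 0.5515 -0.0512  0.3012  0.5773  0.1863  0.131   0.1487  0.203 ] (np.float64(0.001508082014270053), 7884) 8819
```

View pics/scene0.png

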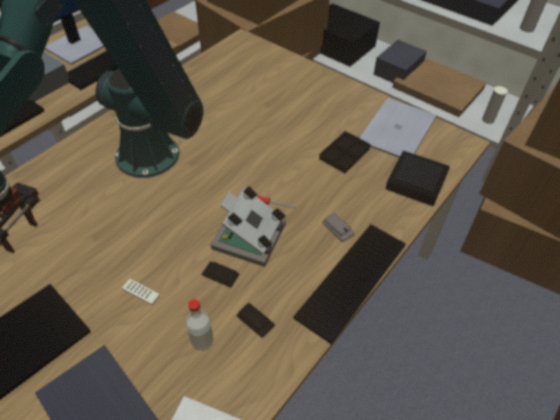

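View pics/side0.png

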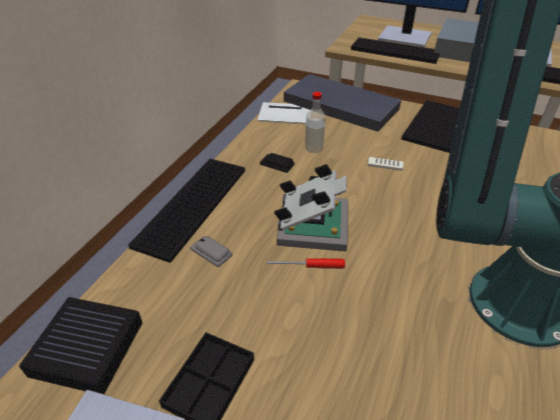

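The lid is up, with the tab facing the robot (scene ≈ (228,208), fixture (250,229)). The model fit agrees across both cameras. Next I close the gripper and push the tab.

```bash
cat > h.py <<'E'
from bench import *
import numpy as np
from scipy.spatial.transform import Rotation as Ro
from fit import *
def quat(psi): return (Ro.from_euler("z",psi)*Ro.from_euler("x",np.pi)).as_quat()
def W(f,x,y,z):
    c,s=np.cos(f[2]),np.sin(f[2]); return np.array([f[0]+c*x-s*y,f[1]+s*x+c*y,z])
def tab(f,a): return W(f,.08-.182*np.cos(a)+.012*np.sin(a),0,.045+.182*np.sin(a)+.012*np.cos(a))
E
python3 - <<'E'
from h import *
f=[.5515,-.0512,.302]; a=.577
c=capture("scene"); r=spot_in("scene","bottle")[0]; u,v=map(int,r["xy"]); z=c["range_z"][v,u]
b=c["R"].T@(np.linalg.inv(c["intrinsics"])@[u,v,1]*z-c["t"]); print("bottle",b.round(3),np.hypot(*b[:2]))
assert np.hypot(*b[:2])>.72
q=quat(f[2]+np.pi)
move_gripper(0.0)
T=tab(f,a)
move_ptp(T+[0,0,.06],q); print(current_clock(),current_joint_pos())
servo_line(T+[0,0,.01],rate=.15)
f0=np.array(current_force())
for ang in (.38,.19,.05):
    servo_line(tab(f,ang),rate=.12); print(np.round(current_force()-f0,1))
hit=servo_line(tab(f,0)-[0,0,.008],rate=.04,contact_N=12)
print(hit,current_clock(),np.round(current_position(),4),np.round(current_force()-f0,1),tab(f,0))
E
```

```text
bottle [ 0.715 -0.429  0.134] 0.8339492538704673
4.3333 [-2.84935820e-01  2.14356789e-01  1.74438964e+00 -2.41276483e-04
  1.18259267e+00 -2.15635851e+00]
[ 0.9 -0.7 -1.4]
[ 1.3 -0.4  1. ]
[ 1.1 -1.1 -0.5]
True 6.4833 [ 0.4553 -0.0818  0.0572] [-2.   0.6  9.9] [ 0.45411616 -0.08153789  0.057     ]
```

Run:
```python
from h import *
f=[.5515,-.0512,.302]
servo_line(tab(f,0)+[0,0,.12],rate=.3)
move_gripper(.04)
# look from above the front, towards the lid
move_ptp(W(f,-.05,0,.28),quat(f[2]+np.pi))
Xs=[]
for n in ("wrist","scene","side"):
    c=capture(n); np.savez(f"{n}1.npz",**c); Xs.append(cloud(c,[.42,-.20,.02],[.70,.12,.115]))
    if n=="wrist":
        import cv2; cv2.imwrite("pics/wrist1.png",c["image"])
for X in Xs+[np.vstack(Xs)]:
    try: r=fit(X,np.array([.5515,-.051,.302,.01,.17,.14,.15,.18])); print(r[0].round(4),r[1:],len(X))
    except Exception as e: print(e,len(X))
print(current_clock())
```

```text
[ 0.5513 -0.0512  0.3023  0.0114  0.1793  0.1099  0.0637  0.0799] (np.float64(0.0007491798577163866), 18394) 19851
[ 0.5552 -0.0527  0.3121 -0.0083  0.1715  0.0494  0.1344  0.1443] (np.float64(0.0019368013140820938), 3026) 3149
[ 0.554  -0.0496  0.3027 -0.0054  0.1741  0.1484  0.1205  0.2157] (np.float64(0.001145420508112208), 3771) 4068
[ 0.5517 -0.0512  0.3023  0.0098  0.1851  0.1514  0.1073  0.1993] (np.float64(0.0009042129816207167), 25163) 27068
8.4917
```

View pics/wrist1.png

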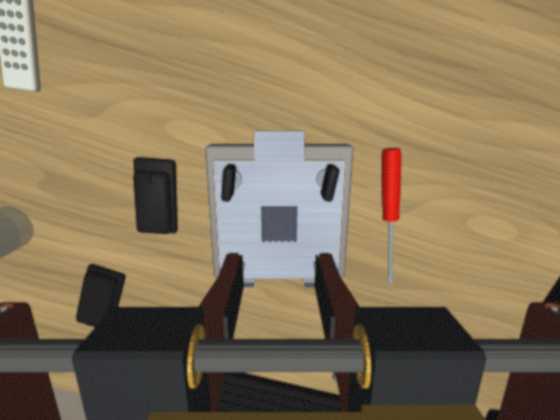

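The wrist view shows the lid shut flat. The front wings are at (330,182) and (229,182), and the back ones are hidden by the fingers. First visit: front left to half travel.

```bash
cat >> h.py <<'E'
F=[.5515,-.0512,.302]
S=dict(fl=(-.058,.058),fr=(-.058,-.058),bl=(.058,.058),br=(.058,-.058))
ZG,ZT=.057+.011,.118
def turn(n,q0,q1):
    x,y=S[n]; ps=F[2]+np.pi
    move_ptp(W(F,x,y,ZT),quat(ps-q0))
    servo_line(W(F,x,y,ZG),quat(ps-q0),rate=.12)
    f0=np.array(current_force()); 
    move_gripper(0.0)
    g=current_finger_gap(); df=np.array(current_force())-f0; t0=np.array(current_torque())
    move_ptp(W(F,x,y,ZG),quat(ps-q1))
    print(n,"gap",round(g,4),"dF",df.round(1),"dT",(np.array(current_torque())-t0).round(2),"j6",round(current_joint_pos()[5],2),flush=True)
    move_gripper(.036)
    servo_line(W(F,x,y,ZT),quat(ps-q1),rate=.2)
    print("F",(np.array(current_force())-f0).round(1),"t",round(current_clock(),2),flush=True)
E
python3 - <<'E'
from h import *
turn("fl",.18,.785)
E
```

```text
fl gap 0.0115 dF [-0.3 -1.1  4.5] dT [-0.73  0.1  -0.05] j6 -1.26
F [-1.4  0.8  0.4] t 11.95
```

Run:
```python
from h import *
import cv2
turn("br",.17,.785)
turn("fr",.12,.785)
turn("bl",.12,.785)
move_ptp(W(F,-.13,0,.26),quat(F[2]+np.pi))
c=capture("wrist"); cv2.imwrite("pics/wrist2.png",c["image"])
X=cloud(c,[.42,-.20,.02],[.70,.12,.115]); r=fit(X,np.array([*F,.005]+[.785]*4)); print(r[0].round(3),r[1:],current_clock())
```

```text
br gap 0.0117 dF [-0.4 -1.3  3. ] dT [-0.54  0.15 -0.06] j6 -1.34
F [ 0.4 -1.4 -1.8] t 15.34
fr gap 0.0118 dF [-0.   0.   3.8] dT [-0.7   0.23 -0.02] j6 -1.46
F [-0.8  0.7 -0.5] t 18.85
bl gap 0.0121 dF [-0.7 -0.4  3. ] dT [-0.64  0.03 -0.07] j6 -1.17
F [-0.   0.6 -1.2] t 22.28
[ 0.551 -0.051  0.304  0.01   0.788  0.796  0.818  0.849] (np.float64(0.0006796820950321514), 13559) 23.3333
```

View pics/wrist2.png

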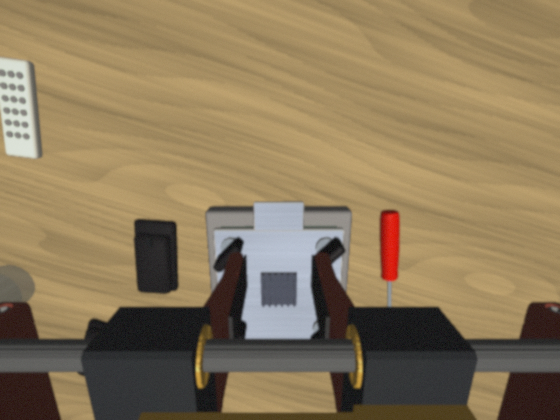

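The front wings are both at 45° ((229,252) and (331,252)), so the half pass worked. Now the final pass, going slightly past the stop.

Run:
```python
from h import *
import cv2
for n in ("fl","br","fr","bl"): turn(n,.785,1.57+.08)
move_ptp(W(F,-.02,-.0,.30),quat(F[2]+np.pi-1.57))
Xs=[]
for n in ("wrist","scene","side"):
    c=capture(n); cv2.imwrite(f"pics/{n}3.png",c["image"])
    X=cloud(c,[.42,-.20,.02],[.70,.12,.115]); Xs.append(X)
    r=fit(X,np.array([*F,.005]+[1.55]*4)); print(n,r[0].round(3),r[1:],current_clock())
```

```text
fl gap 0.0122 dF [-1.8 -4.6  4.2] dT [-0.28  0.31  0.75] j6 -0.4
F [ 0.7 -0.7 -0.9] t 27.14
br gap 0.0119 dF [-3.  -4.3  4.8] dT [-0.48  0.32  0.86] j6 -0.48
F [-0.2 -1.2  0.3] t 30.93
fr gap 0.0121 dF [-2.7 -4.8  5. ] dT [-0.52  0.36  0.81] j6 -0.59
F [-0.7 -0.1 -0.4] t 34.74
bl gap 0.0122 dF [-2.1 -5.1  5.7] dT [-0.22  0.33  0.83] j6 -0.3
F [-0.7 -1.1 -0.3] t 38.33
wrist [ 0.552 -0.051  0.303  0.012  1.526  1.569  1.556  1.533] (np.float64(0.0008052684952693772), 20115) 39.2167
scene [ 0.553 -0.053  0.306 -0.011  1.597  1.494  1.56   1.66 ] (np.float64(0.0018025672046940323), 2983) 39.2667
side [ 0.554 -0.049  0.301 -0.005  1.513  1.493  1.462  1.498] (np.float64(0.0011615437344989392), 3660) 39.3167
```

View pics/wrist3.png

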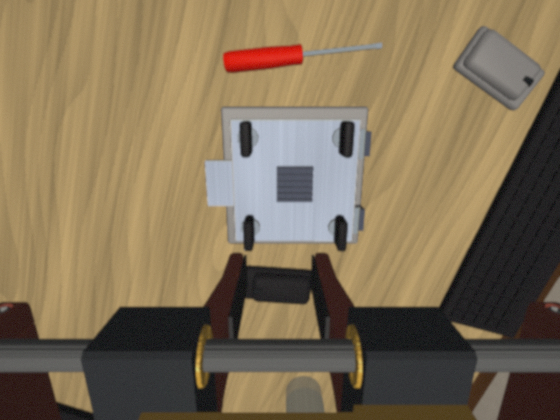

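All four wings are parallel to the hinge line ((246,138), (346,138), (249,232), (341,232)), and each gave about 0.8 N m at its stop. The lid is flat and the arm is clear of everything.

```bash
python3 -c "
from bench import *
print(close_job())"
```

```text
the job is handed in; nothing more can be done
None
```

The job is handed in at about 39 s: the lid is shut, and all four wing screws were tightened crisscross in two passes (fl, br, fr, bl), each ending at about 0.8 N m against its stop.

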